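# Clear the remotes, fetch the ring dish, put the remotes back

## Task

The little ceramic ring dish is boxed in at the back of the turntable: first lift both remotes off and lay them flat on the grey felt mat, leaving the dish where it is, then stand the dish upright in the middle of the ring box's lid. Only after that put the remotes back, each lying buttons up and squarely on its own cork rest (the slim one on the narrow rest, the chunky one on the wide rest, either end foremost). Do not tip the dish, and leave the candle where it stands.

Things in the scene. Friction and masses are not known exactly. Their poses are not given: they have to be found in the camera images.
- slim_remote_center (a point): slim silver remote, 150 x 36 x 14 mm (x length, y width, z height), about 90 g, a round black pad near its +x end; starts lying on the narrow cork rest, buttons up. Point: its centre, half-way up (7 mm above its underside). x along its length, z up.
- chunky_remote_center (a point): chunky black universal remote with grey buttons, 150 x 46 x 26 mm (x length, y width, z height), about 160 g; starts lying on the wide cork rest, buttons up. Point: its centre, half-way up (13 mm above its underside). x along its length, z up.
- dish_center (a point): small white ceramic dish, a straight-sided open cup 40 mm across and 26 mm high (wall 3 mm), about 45 g; starts on the turntable plate at its far edge, 8 mm from the raised rim and between the far ends of the two remotes, which leave only 5 to 15 mm on either side, too little for a finger. With the remotes gone it can be gripped across the turntable's y axis. Point: its centre, half-way up (13 mm above its underside). z up.
- rest_narrow: narrow cork rest, a flat fixed pad 156 x 44 x 2.5 mm on the turntable plate, beside the dish (left or right of it, changes from start to start). Origin: centre of its underside (22 mm above the sideboard); its top is 2.5 mm higher. x along its length.
- rest_wide: wide cork rest, the same but 156 x 54 x 2.5 mm, on the other side of the dish; the rests' centre lines are parallel, 98 mm apart. Origin: centre of its underside; its top is 2.5 mm higher. x along its length.
- turntable: round smoked-plastic turntable, 350 mm across, locked (does not turn or move). Origin: its centre at sideboard height. Its plate is 22 mm above the sideboard; a rim 5 mm thick rises all round to 44 mm. x points from its centre to the dish, y across; the rests lie along x.
- mat: flat grey felt mat on the sideboard, 200 x 180 x 3 mm (x, y, z), fixed, left or right of the turntable. Origin: centre of its underside; its top is 3 mm higher. Both remotes fit on it side by side along x.
- ring_box_lid (a point): wooden ring box with a closed, fixed lid, 94 x 94 mm and 55 mm high, heavy and fixed, on the side opposite the mat. Point: the centre of the lid's flat top, marked by a darker inlaid disc 62 mm across, 55 mm above the sideboard.
- candle_center (a point): bystander: amber glass candle, 52 mm across, 38 mm high, loose on the turntable's near half. Point: its centre, half-way up.
There are look-alikes about, which are no part of the job. There is more than one size of the part that bears dish_center; the job needs the larger. There is more than one size of the part that bears ring_box_lid; the job needs the smaller.

How it is judged (in metres and radians):
On the way, in this order (a step that is already met when the one before it is completed fails the run):
1. both remotes lie flat and released on the felt mat (each centre over the mat, at least 5 mm inside its edge), and the dish is still within 30 mm of its start (x of slim_remote_center in the frame of mat between -0.095 and 0.095 m and y of slim_remote_center in the frame of mat between -0.085 and 0.085 m and z of slim_remote_center in the frame of mat between 0 and 0.016 m and angle between each of slim_remote_center, chunky_remote_center's own z axis and vertical below 0.12 rad and linear speed of each of slim_remote, chunky_remote below 0.03 m/s and contact force between the fingers and slim_remote below 0.3 N and x of chunky_remote_center in the frame of mat between -0.095 and 0.095 m and y of chunky_remote_center in the frame of mat between -0.085 and 0.085 m and z of chunky_remote_center in the frame of mat between 0 and 0.022 m and contact force between the fingers and chunky_remote below 0.3 N and distance of dish_center from where it was at the start of the episode below 0.03 m), for 0.2 s.
2. the dish stands released on the middle of the ring box's lid, while both remotes still lie on the mat (horizontal distance between dish_center and ring_box_lid below 0.015 m and angle between each of dish_center, slim_remote_center, chunky_remote_center's own z axis and vertical below 0.12 rad and z of dish_center in the frame of ring_box_lid between 0.009 and 0.018 m and linear speed of each of dish, slim_remote, chunky_remote below 0.03 m/s and contact force between the fingers and dish below 0.3 N and x of slim_remote_center in the frame of mat between -0.095 and 0.095 m and y of slim_remote_center in the frame of mat between -0.085 and 0.085 m and z of slim_remote_center in the frame of mat between 0 and 0.016 m and contact force between the fingers and slim_remote below 0.3 N and x of chunky_remote_center in the frame of mat between -0.095 and 0.095 m and y of chunky_remote_center in the frame of mat between -0.085 and 0.085 m and z of chunky_remote_center in the frame of mat between 0 and 0.022 m and contact force between the fingers and chunky_remote below 0.3 N), for 0.2 s.
At the end, for the whole second after the job is handed in: Dish upright on the lid within 15 mm of its centre; slim remote flat, buttons up, on the narrow rest and chunky one on the wide rest, centres within 15 mm, lengths within 0.15 rad of the rests (either way round); all released and at rest (horizontal distance between dish_center and ring_box_lid below 0.015 m and angle between each of dish_center, slim_remote_center, chunky_remote_center's own z axis and vertical below 0.12 rad and z of dish_center in the frame of ring_box_lid between 0.009 and 0.018 m and linear speed of each of dish, slim_remote, chunky_remote below 0.03 m/s and contact force between the fingers and dish below 0.3 N and horizontal distance between slim_remote_center and rest_narrow below 0.015 m and angle between the x axis of slim_remote_center and the x axis of rest_narrow, either way round below 0.15 rad and z of slim_remote_center in the frame of rest_narrow between 0.004 and 0.0145 m and contact force between the fingers and slim_remote below 0.3 N and horizontal distance between chunky_remote_center and rest_wide below 0.015 m and angle between the x axis of chunky_remote_center and the x axis of rest_wide, either way round below 0.15 rad and z of chunky_remote_center in the frame of rest_wide between 0.01 and 0.0205 m and contact force between the fingers and chunky_remote below 0.3 N); the robot touches nothing.
It fails at once if the dish is tipped over (more than 0.7 rad) (angle between dish_center's own z axis and vertical above 0.7 rad).
It fails at once if the candle is moved more than 25 mm or tipped (distance of candle_center from where it was at the start of the episode above 0.025 m or angle between candle_center's own z axis and vertical above 0.5 rad).
It also fails if it takes over 125 s, if anything falls off the work surface, if the arm or the gripper's body presses on something with over 40 N, if the wrist force passes 120 N, or if a joint passes its speed limit or range.

## Robot

A 6-joint arm with a two-finger parallel gripper is mounted at the origin on the work surface. World frame = base frame: x ahead of the robot, y to its left, z up, the work surface at z = 0. Lengths are in mm, angles in rad, forces in N, time in s.
With the tool pointing down it reaches from about 275 to 750 mm from the base axis. Payload 10.2 kg.
Tool frame: the origin (TCP) lies midway between the tips of the shut fingers; the grasp point (between the pads) lies grip_depth behind it (grip_depth is the distance from the TCP to the grasp point, in mm); z points along the fingers, y is the line along which they close (so a half turn about z gives the same grasp; the last joint's range is limited). The gripper opens to 85 mm and grips with 20 to 120 N. Pads are 22 mm wide; open, the fingers measure 114 mm over their backs; the gripper's body (76 mm by 85 mm) begins 54 mm behind the grasp point. The pads swing forward as they close: fully open they stand 13 mm farther back than shut.
Start: joints at [0.958, 0.313, 1.498, -0, 1.331, -0.223], TCP at [199.515, 485.618, 202.294] pointing down, gripper open.
Joint ranges: [-2.94, 2.94], [-0.97, 2.17], [0.19, 2.56], [-1.23, 4.37], [0.02, 3.11], [-2.88, 2.88]. Speed limits (rad/s): [2.39, 2.39, 3.01, 3.14, 3.14, 3.14].

## Interface

Orientations are given as a unit quaternion [w, x, y, z].
In Python, from rig import * gives the robot as it stands.
- The arm moves only by the tool servo_tool, never from a script. Its argument "commands" is a list of rows, each a list of 3 entries, a list of its own where there are three numbers: the gripper command: -1 is fully open, 1 is shut, values between are in proportion, then the shift along the tool's x, y, z in m, then the turn, a rotation vector about the tool's x, y, z in units of 6 degrees (1.0 is 6 degrees). In form: [[grip, [dx, dy, dz], [ax, ay, az]], ...]. A call has 1 to 10 rows; each row shifts and turns the commanded pose from where the row before left it, along the tool's axes as they then stand; what a row does not reach is not made up. A row lasts 1/12 s, in which the tool goes at most 41.7 mm and 7.16 degrees, less where a joint would pass 70% of its speed; a pose out of reach is approached as far as the arm can. A call is refused whole if a number of a shift passes 0.0417 or a number of a turn 1, either way. A call with a gripper value outside its range is refused whole. The fingers move at their own pace and stop on an object; "squeeze" is the grip in N (left out, the last holds). Time passes only in rows, so rows that do not move let the fingers close. It gives the time, the measured TCP pose, the force, the opening and the grip force at its end, in the units of the state.
- sense(): the state, without advancing time (a new reading comes with each control period).
- capture(name): name is "scene" or "top"; returns a dict with "pixels" (480x640x3 uint8, red, green, blue), "z_map" (480x640 float32, mm along the optical axis (not along the pixel's ray), 0 where there is no reading), "fx", "fy", "cx", "cy" (pixels), "distortion" ([k1, k2, p1, p2, k3] as OpenCV has them; the pictures are not rectified), "rvec" (rotation vector, rad) and "tvec" (3), from world to camera coordinates, as OpenCV has them. Camera axes: x right, y down, z forward; pixel columns grow to the right and rows downward; lengths in mm; the calibration is good to about 2 mm. A picture is of the moment at which its call begins.
- finish_job(): hands the job in; it is judged then, once.
The state is a dict: "time_s": time; "joints": joint angles; "dq": joint speeds; "tau": joint torques, N m; "eef_pos": TCP position; "ee_rot": TCP orientation; "force": force on the tool from outside, world axes, zero at the start; "wrist_torque": the same for the moment, N m; "grip_width": opening from 0.0 (shut) to 1.0 (fully open); "grip_force": force on a finger pad.
Only numpy, scipy, OpenCV 4.12 (cv2) and the standard library are available. Lean on these libraries where they do the work, as an engineer would, in place of code of your own. Each camera call takes 0.05 s, during which the arm holds its last target. There are 200 camera calls.

## Working session

There is one attempt and no reset: what is moved stays moved. The work goes in short steps, Python scripts to look and compute and a tool call to move; the robot and the scene stay as the last step left them, time stands still between calls to the robot, and variables do not carry over. Pictures are saved under pics/ and viewed, at most 14 in all, crops included, and the job is handed in when it is done.

Besides the shell and the picture viewer there is one more tool, called after "Emit:" as a command line: name --argument value ..., lists and objects as JSON in quotes. servo_tool: Moves the arm, as the interface text tells. Its arguments: {"type":"object","properties":{"commands":{"type":"array"},"squeeze":{"type":"number"}},"required":["commands"]}

```bash
ls; mkdir -p pics; cat > h.py <<'E'
from rig import *
import numpy as np, cv2
def shot(n):
    c=capture(n); c['K']=np.array([[c['fx'],0,c['cx']],[0,c['fy'],c['cy']],[0,0,1.]]); c['D']=np.array(c['distortion'],float)
    c['R']=cv2.Rodrigues(np.array(c['rvec'],float))[0]; c['t']=np.array(c['tvec'],float).ravel(); return c
def plane(c,uv,z):
    uv=np.array(uv,float).reshape(-1,1,2); n=cv2.undistortPoints(uv,c['K'],c['D']).reshape(-1,2)
    d=np.c_[n,np.ones(len(n))]@c['R']; o=-c['R'].T@c['t']; return o+d*((z-o[2])/d[:,2])[:,None]
def world(c):
    v,u=np.mgrid[:480,:640]; n=cv2.undistortPoints(np.stack([u,v],-1).reshape(-1,1,2).astype(float),c['K'],c['D']).reshape(-1,2)
    z=c['z_map'].reshape(-1,1); return ((np.c_[n,np.ones(len(n))]*z-c['t'])@c['R']).reshape(480,640,3)
def save(c,n): cv2.imwrite('pics/'+n,c['pixels'][:,:,::-1])
E
python3 - <<'E'
from h import *
s=sense(); print(s)
for n in('top','scene'):
    c=shot(n); save(c,n+'0.png'); np.save(n+'_w.npy',world(c)); print(n,-c['R'].T@c['t'],c['R'].round(2).tolist())
E
```

```text
pics
{'time_s': 0.0, 'joints': array([ 9.57570395e-01,  3.13433712e-01,  1.49844911e+00, -8.27368334e-06,
        1.33101144e+00, -2.23413144e-01]), 'dq': array([ 1.10887046e-04,  7.10628879e-04, -5.93228859e-05,  9.91173288e-04,
        3.44003145e-04,  3.84206495e-04]), 'tau': array([ 6.50218499e-05, -4.12267399e+01, -2.59744889e+01, -1.78483556e-04,
        4.13499321e-03,  1.78556195e-05]), 'eef_pos': array([199.34948723, 485.35308038, 201.73891496]), 'ee_rot': array([-2.60701659e-04,  1.93673695e-01,  9.81065786e-01, -5.96318959e-04]), 'force': array([-0.6231252 ,  0.01897332,  0.05703819]), 'wrist_torque': array([ 0.00925399,  0.00848201, -0.04624824]), 'grip_force': 0.0, 'grip_width': 0.9976234063243661}
top [ 444.3000985    32.21167964 1113.61804335] [[-0.02, -1.0, -0.01], [-1.0, 0.03, -0.06], [0.06, 0.01, -1.0]]
scene [1306.66129459  299.74232292  756.6290299 ] [[-0.32, 0.95, 0.0], [0.61, 0.21, -0.77], [-0.73, -0.25, -0.64]]
```

View pics/top0.png

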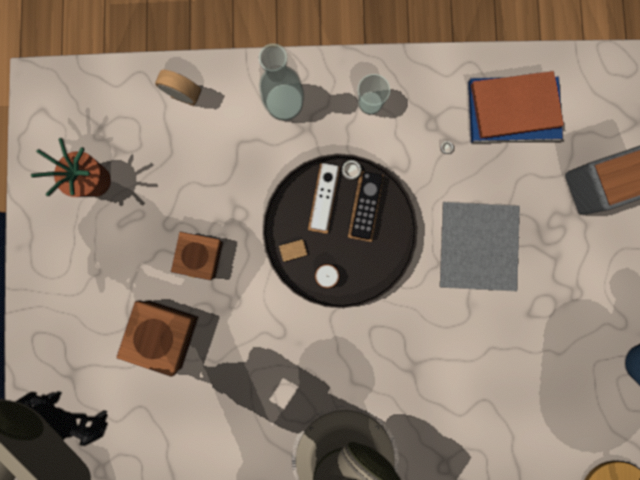

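View pics/scene0.png

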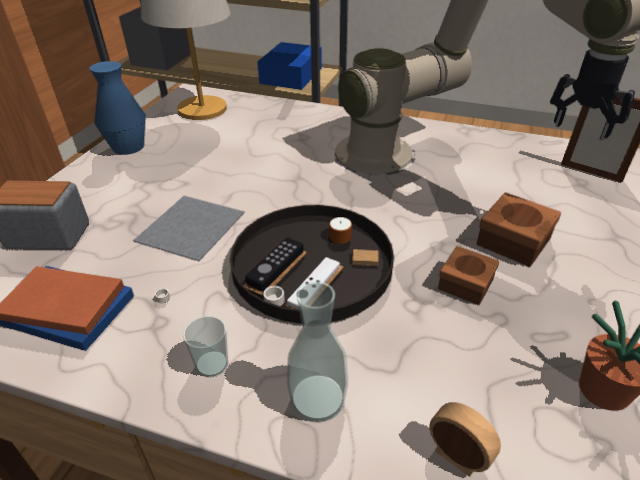

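Top view: the candidates for the dish are (351,170), on the turntable between the remotes, and the smaller look-alike at (447,147) on the sideboard. The ring boxes are at (196,256), small, and (155,338), large. I choose the dish at (351,170) and the box at (196,256). The slim remote is at (324,197), the chunky one at (366,207), the mat at (480,246), the candle at (327,276), and a stray cork block at (293,250).

```bash
cat > m.py <<'E'
from h import *
c=shot('top'); W=world(c); im=c['pixels']; hsv=cv2.cvtColor(im,cv2.COLOR_RGB2HSV)
def comp(mask,box,z,name):
    x0,y0,x1,y1=box; m=np.zeros((480,640),np.uint8); m[y0:y1,x0:x1]=mask[y0:y1,x0:x1]
    n,l,st,ce=cv2.connectedComponentsWithStats(m); k=1+np.argmax(st[1:,4]); m=(l==k).astype(np.uint8)
    ct=max(cv2.findContours(m,0,cv2.CHAIN_APPROX_NONE)[0],key=cv2.contourArea)
    p=plane(c,ct[:,0].astype(float),z); r=cv2.minAreaRect(p[:,:2].astype(np.float32))
    q=cv2.boxPoints(r); e=[q[1]-q[0],q[2]-q[1]]; e=max(e,key=np.linalg.norm); a=np.arctan2(e[1],e[0])
    zz=W[...,2][m>0]
    print(name,'px',ce[k].round(1),'n',st[k,4],'rect c',np.round(r[0],1),'size',np.round(r[1],1),'ang',round(float((a+np.pi/2)%np.pi-np.pi/2),3),'z',np.percentile(zz,[10,50,90]).round(1)); return m
Z=W[...,2]; V=hsv[...,2]; S=hsv[...,1]
if __name__=='__main__':
    Wm=W; 
    comp(((S<40)&(V<150)&(V>70)).astype(np.uint8),(430,195,530,300),3,'mat')
    comp(((Z>45)&(Z<65)).astype(np.uint8),(165,225,230,290),55,'box')
    comp(((V<95)).astype(np.uint8),(178,236,213,275),55,'disc')
    comp(((V<90)).astype(np.uint8),(255,145,425,315),44,'turn')
    comp(((V>120)&(S<60)).astype(np.uint8),(300,155,340,240),38.5,'slim')
    comp(((Z>40)).astype(np.uint8),(345,165,392,245),50.5,'chunkyZ')
    comp(((V>110)&(S<60)).astype(np.uint8),(341,155,363,183),48,'dish')
    comp(((V>110)&(S<80)).astype(np.uint8),(310,258,345,290),60,'candle')
    comp(((S>70)&(V>70)).astype(np.uint8),(302,155,342,240),24.5,'corkL')
    comp(((S>70)&(V>70)).astype(np.uint8),(345,170,390,250),24.5,'corkR')
    cr=im[150:310,258:428]; cv2.imwrite('pics/crop0.png',cv2.resize(cr,None,fx=3.7,fy=3.7,interpolation=2)[:,:,::-1])
E
python3 m.py
```

```text
mat px [479.5 246. ] n 6723 rect c [ 480.8 -327.3] size [183.7 203. ] ang -0.08 z [0.7 3.3 6. ]
box px [195.4 255.5] n 1792 rect c [472.5 321.8] size [97.  94.9] ang 1.344 z [52.4 55.3 57.9]
disc px [194.4 255.6] n 577 rect c [472.  324.2] size [60.9 58. ] ang 1.546 z [53.2 55.9 58.3]
turn px [343. 233.] n 15904 rect c [522.9  -2.3] size [347.  343.9] ang 1.249 z [11.8 14.9 44. ]
slim px [323.6 198. ] n 980 rect c [600.1  32.7] size [ 37.2 150.2] ang -0.21 z [35.3 38.5 41.1]
chunkyZ px [366.  205.1] n 1364 rect c [576.8 -61.3] size [ 45.7 149.7] ang -0.228 z [47.7 50.7 53.4]
dish px [351.1 169.4] n 258 rect c [658.3 -30.2] size [40.1 40.1] ang -0.818 z [16.9 20.7 40.8]
candle px [326.6 275.5] n 395 rect c [421.8  31. ] size [46.6 46.7] ang -0.81 z [50.5 53.  55.6]
corkL px [315.1 207.2] n 212 rect c [597.5  54.4] size [162.4  45.4] ang 0.065 z [13.5 23.7 26.9]
corkR px [355.7 213.7] n 267 rect c [568.  -37.3] size [149.8  53. ] ang 0.129 z [14.6 25.1 46.9]
```

View pics/crop0.png

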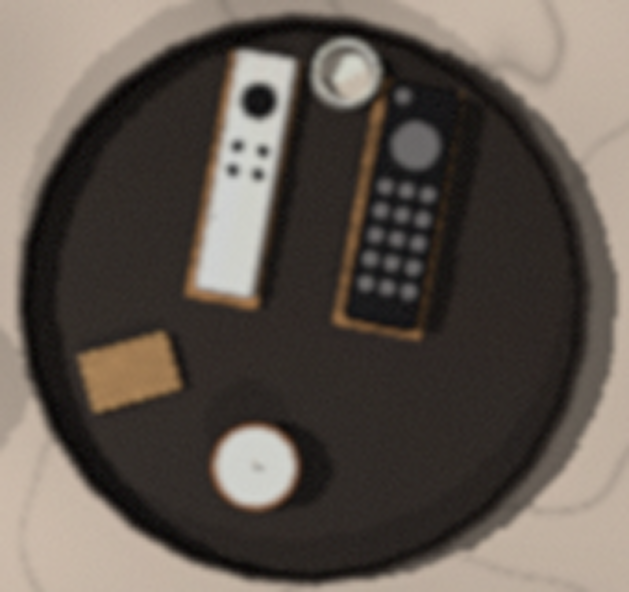

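The crop confirms the larger dish (346,73 in the crop, 40 mm across, measured) between the remotes. All sizes match those given.

```bash
cat > d.py <<'E'
# usage: python3 d.py x y z yaw  -> total tool-frame shift (mm) and turn (units) with turn done first
import sys; from h import *
from scipy.spatial.transform import Rotation as Ro
def rel(x,y,z,yaw):
    s=sense(); q=s['ee_rot']; R=Ro.from_quat([q[1],q[2],q[3],q[0]]); p=s['eef_pos']
    yd=np.array([-np.sin(yaw),np.cos(yaw),0]); xd=np.cross(yd,[0,0,-1]); T=Ro.from_matrix(np.c_[xd,yd,[0,0,-1]])
    print('pos',p.round(1),'turn',((R.inv()*T).as_rotvec()/np.radians(6)).round(2),'shift',T.inv().apply(np.array([x,y,z])-p).round(1),'F',s['force'].round(1),'w',round(s['grip_width'],3),'gf',round(s['grip_force'],1),'t',s['time_s'],'q',s['joints'].round(2))
if __name__=='__main__': rel(*map(float,sys.argv[1:5]))
E
python3 -c "
import rig;print([k for k in dir(rig) if k[0]!='_'], getattr(rig,'grip_depth',None))"; python3 d.py 600 33 120 -0.218
```

```text
['PlanningError', 'capture', 'finish_job', 'grip_depth', 'sense'] 18.700000000000003
pos [199.4 485.4 201.9] turn [-0.01 -0.   -1.64] shift [-489.  -355.1   81.9] F [0.3 0.9 0.4] w 1.0 gf 0.0 t 0.15 q [ 0.96  0.31  1.5   0.    1.33 -0.22]
```

Emit:
servo_tool --commands '[[-1,[0,0,0],[0,0,-0.82]],[-1,[0,0,0],[0,0,-0.82]],[-1,[-0.027,-0.0197,0],[0,0,0]],[-1,[-0.027,-0.0197,0],[0,0,0]],[-1,[-0.027,-0.0197,0],[0,0,0]],[-1,[-0.027,-0.0197,0],[0,0,0]],[-1,[-0.027,-0.0197,0],[0,0,0]],[-1,[-0.027,-0.0197,0],[0,0,0]],[-1,[-0.027,-0.0197,0],[0,0,0]],[-1,[-0.027,-0.0197,0],[0,0,0]]]' --squeeze 30

```text
time_s: 0.98
eef_pos: [377.0, 283.6, 202.2]
ee_rot: [-0.0, 0.109, 0.994, -0.0]
force: [-0.1, 0.8, -0.2]
grip_width: 0.998
grip_force: 0.0
```

Emit:
servo_tool --commands '[[-1,[-0.027,-0.0197,0],[0,0,0]],[-1,[-0.027,-0.0197,0],[0,0,0]],[-1,[-0.027,-0.0197,0],[0,0,0]],[-1,[-0.027,-0.0197,0],[0,0,0]],[-1,[-0.027,-0.0197,0],[0,0,0]],[-1,[-0.027,-0.0197,0],[0,0,0]],[-1,[-0.027,-0.0197,0.02],[0,0,0]],[-1,[-0.027,-0.0197,0.02],[0,0,0]],[-1,[-0.027,-0.0197,0.02],[0,0,0]],[-1,[-0.027,-0.0197,0.02],[0,0,0]]]'

```text
time_s: 1.82
eef_pos: [598.0, 32.8, 121.1]
ee_rot: [-0.0, 0.109, 0.994, 0.0]
force: [-0.3, 0.5, 0.6]
grip_width: 0.997
grip_force: 0.0
```

```bash
python3 d.py 600 33 50 -0.218
```

```text
pos [598.   32.8 121.1] turn [ 0. -0. -0.] shift [-1.9  0.6 71.1] F [-0.3  0.5  0.6] w 0.997 gf 0.0 t 1.8167 q [-0.14  0.54  1.37  0.    1.22 -1.49]
```

Emit:
servo_tool --commands '[[-1,[-0.002,0,0.02],[0,0,0]],[-1,[0,0,0.02],[0,0,0]],[-1,[0,0,0.02],[0,0,0]],[-1,[0,0,0.02],[0,0,0]],[-1,[0,0,0.014],[0,0,0]],[1,[0,0,0],[0,0,0]],[1,[0,0,0],[0,0,0]],[1,[0,0,0],[0,0,0]],[1,[0,0,0],[0,0,0]],[1,[0,0,0],[0,0,0]]]'

```text
time_s: 2.65
eef_pos: [599.8, 33.8, 29.3]
ee_rot: [0.001, 0.109, 0.994, -0.0]
force: [-0.4, -0.0, 0.2]
grip_width: 0.298
grip_force: 0.0
```

```bash
python3 d.py 492 -275 150 -0.218
```

```text
pos [599.8  33.8  29.3] turn [0.   0.02 0.  ] shift [  38.4 -324.8 -120.7] F [-0.4 -0.   0.2] w 0.298 gf 0.0 t 2.65 q [-0.14  0.65  1.45 -0.    1.03 -1.49]
```

```bash
python3 - <<'E'
from h import *
c=shot('scene'); cv2.imwrite('pics/s1.png',cv2.resize(c['pixels'][180:340,220:420],None,fx=3,fy=3,interpolation=2)[:,:,::-1]); s=sense();print(s['grip_width'],s['grip_force'],s['eef_pos'])
E
```

```text
0.205854292398194 0.0 [599.64851204  33.83144089  29.15692526]
```

View pics/s1.png

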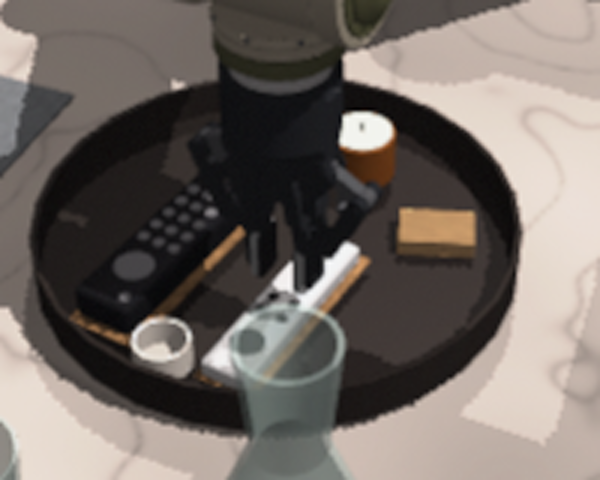

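The slim remote is still in place. The fingers stand above it and are closing on air, so the pads must go deeper. I'll set the opening to about 55 mm and make a guarded descent.

Emit:
servo_tool --commands '[[-0.3,[0,0,0],[0,0,0]],[-0.3,[0,0,0],[0,0,0]],[-0.3,[0,0,0],[0,0,0]],[-0.3,[0,0,0],[0,0,0]],[-0.3,[0,0,0],[0,0,0]],[-0.3,[0,0,0],[0,0,0]],[-0.3,[0,0,0.003],[0,0,0]],[-0.3,[0,0,0.003],[0,0,0]],[-0.3,[0,0,0.002],[0,0,0]],[-0.3,[0,0,0],[0,0,0]]]'

```text
time_s: 3.53
eef_pos: [598.9, 33.9, 19.6]
ee_rot: [-0.001, 0.109, 0.994, 0.0]
force: [-0.2, -0.1, 0.9]
grip_width: 0.653
grip_force: 0.0
```

```bash
python3 - <<'E'
from h import *
c=shot('scene'); cv2.imwrite('pics/s2.png',cv2.resize(c['pixels'][220:310,260:380],None,fx=6,fy=6,interpolation=2)[:,:,::-1]); s=sense();print(s['grip_width'],s['force'],s['eef_pos'])
E
```

```text
0.6490539838450338 [ 0.9157023  -0.29077494 -0.47539005] [599.02609775  33.85825018  19.88812494]
```

View pics/s2.png

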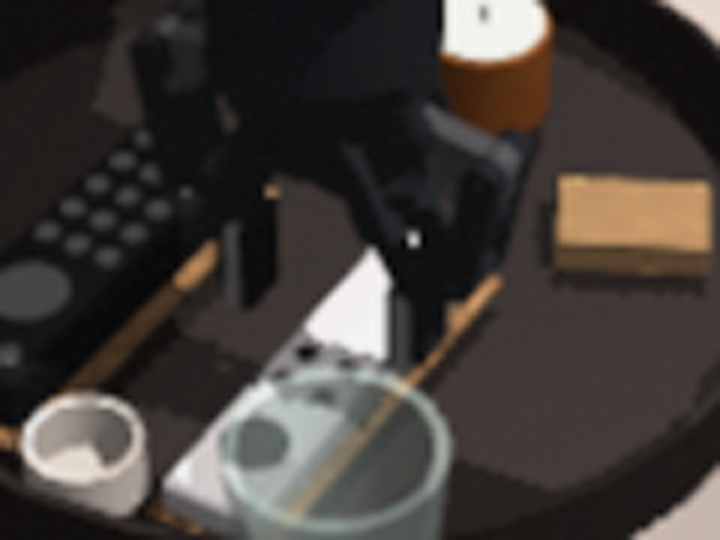

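Emit:
servo_tool --commands '[[-0.3,[0,0,0.003],[0,0,0]],[-0.3,[0,0,0],[0,0,0]],[1,[0,0,0],[0,0,0]],[1,[0,0,0],[0,0,0]],[1,[0,0,0],[0,0,0]],[1,[0,0,0],[0,0,0]],[1,[0,0,0],[0,0,0]]]'

```text
time_s: 4.17
eef_pos: [599.3, 33.8, 17.4]
ee_rot: [0.0, 0.109, 0.994, 0.0]
force: [0.5, -0.1, -0.4]
grip_width: -0.001
grip_force: 0.0
```

```bash
python3 - <<'E'
from h import *
c=shot('scene'); cv2.imwrite('pics/s3.png',cv2.resize(c['pixels'][200:320,240:400],None,fx=5,fy=5,interpolation=2)[:,:,::-1]); s=sense();print(s)
E
```

```text
{'time_s': 4.2167, 'joints': array([-1.38593868e-01,  6.69657175e-01,  1.45979040e+00,  1.42326526e-06,
        1.01206370e+00, -1.49130859e+00]), 'dq': array([ 0.00088356,  0.00038481,  0.00170691,  0.00077925, -0.00078456,
        0.00089115]), 'tau': array([ 1.44702140e-04, -5.25211322e+01, -2.18225008e+01, -2.85512397e-04,
        9.90461285e-05, -5.09103313e-05]), 'eef_pos': array([599.27322986,  33.83481916,  17.34980183]), 'ee_rot': array([ 4.06878726e-05,  1.08825223e-01,  9.94060898e-01, -5.99109709e-07]), 'force': array([-0.60950711,  0.96595057,  0.05315211]), 'wrist_torque': array([-0.00195181,  0.0124984 ,  0.02882217]), 'grip_force': 0.0, 'grip_width': 0.0009374058256412988}
```

View pics/s3.png

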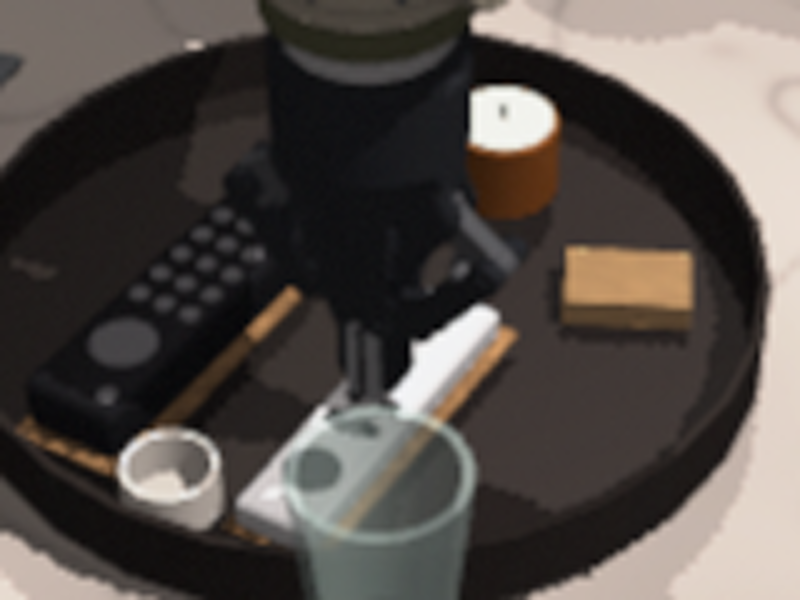

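```bash
python3 - <<'E'
from h import *
c=shot('scene'); W=world(c); np.set_printoptions(suppress=True,linewidth=160)
for v in range(262,288,2): print(v,[tuple(W[v,u].round(0).astype(int)) for u in (309,311,313,316,319)], c['pixels'][v,313])
E
```

```text
262 [(np.int64(612), np.int64(27), np.int64(94)), (np.int64(607), np.int64(29), np.int64(91)), (np.int64(614), np.int64(36), np.int64(98)), (np.int64(616), np.int64(42), np.int64(101)), (np.int64(614), np.int64(48), np.int64(101))] [17 17 18]
264 [(np.int64(608), np.int64(25), np.int64(85)), (np.int64(608), np.int64(29), np.int64(85)), (np.int64(615), np.int64(36), np.int64(94)), (np.int64(615), np.int64(42), np.int64(96)), (np.int64(611), np.int64(47), np.int64(94))] [17 18 19]
266 [(np.int64(609), np.int64(25), np.int64(80)), (np.int64(610), np.int64(30), np.int64(83)), (np.int64(611), np.int64(34), np.int64(84)), (np.int64(616), np.int64(42), np.int64(91)), (np.int64(611), np.int64(47), np.int64(88))] [39 38 40]
268 [(np.int64(612), np.int64(26), np.int64(78)), (np.int64(611), np.int64(30), np.int64(78)), (np.int64(613), np.int64(35), np.int64(81)), (np.int64(611), np.int64(40), np.int64(81)), (np.int64(607), np.int64(45), np.int64(79))] [62 61 62]
270 [(np.int64(611), np.int64(26), np.int64(71)), (np.int64(609), np.int64(29), np.int64(70)), (np.int64(612), np.int64(34), np.int64(
[... 1370 characters left out ...]
t64(814), np.int64(108), np.int64(249)), (np.int64(815), np.int64(112), np.int64(251)), (np.int64(813), np.int64(115), np.int64(251)), (np.int64(811), np.int64(119), np.int64(250))] [162 173 167]
284 [(np.int64(820), np.int64(107), np.int64(250)), (np.int64(817), np.int64(109), np.int64(249)), (np.int64(817), np.int64(112), np.int64(249)), (np.int64(814), np.int64(116), np.int64(248)), (np.int64(815), np.int64(120), np.int64(250))] [ 96 104 100]
286 [(np.int64(819), np.int64(107), np.int64(246)), (np.int64(816), np.int64(109), np.int64(244)), (np.int64(815), np.int64(111), np.int64(243)), (np.int64(814), np.int64(116), np.int64(244)), (np.int64(814), np.int64(120), np.int64(244))] [84 92 90]
```

The tip of the shut fingers is at pixel (313,279) in the full scene image, at z≈48 by depth, while the state says 17. So the tips really stand about 30 mm above the reported TCP height; xy agrees. I'll go deeper, with guards.

Emit:
servo_tool --commands '[[-0.3,[0,0,0],[0,0,0]],[-0.3,[0,0,0],[0,0,0]],[-0.3,[0,0,0],[0,0,0]],[-0.3,[0,0,0],[0,0,0]],[-0.3,[0,0,0],[0,0,0]],[-0.3,[0,0,0.005],[0,0,0]],[-0.3,[0,0,0.005],[0,0,0]],[-0.3,[0,0,0.005],[0,0,0]],[-0.3,[0,0,0.004],[0,0,0]],[-0.3,[0,0,0],[0,0,0]]]'

```text
time_s: 5.1
eef_pos: [598.5, 33.9, -3.0]
ee_rot: [-0.001, 0.109, 0.994, 0.0]
force: [0.2, 0.5, -0.6]
grip_width: 0.653
grip_force: 0.0
```

Emit:
servo_tool --commands '[[-0.3,[0,0,0.004],[0,0,0]],[-0.3,[0,0,0],[0,0,0]],[1,[0,0,0],[0,0,0]],[1,[0,0,0],[0,0,0]],[1,[0,0,0],[0,0,0]],[1,[0,0,0],[0,0,0]]]'

```text
time_s: 5.6
eef_pos: [599.5, 33.8, -5.3]
ee_rot: [0.0, 0.109, 0.994, -0.0]
force: [-0.4, 0.6, 2.0]
grip_width: 0.414
grip_force: 32.2
```

Emit:
servo_tool --commands '[[1,[0,0,-0.005],[0,0,0]],[1,[0,0,-0.01],[0,0,0]],[1,[0,0,-0.015],[0,0,0]],[1,[0,0,-0.02],[0,0,0]],[1,[0,0,-0.02],[0,0,0]],[1,[0,0,-0.02],[0,0,0]],[1,[0,0,-0.01],[0,0,0]],[1,[0,0,0],[0,0,0]]]'

```text
time_s: 6.27
eef_pos: [600.4, 33.7, 97.1]
ee_rot: [0.002, 0.109, 0.994, -0.0]
force: [-0.4, -0.4, -0.2]
grip_width: 0.413
grip_force: 30.3
```

```bash
python3 d.py 484 -282 95 -0.218
```

```text
pos [600.4  33.7  97.1] turn [0.   0.04 0.  ] shift [  45.4 -333.4    2.1] F [-0.4 -0.4 -0.2] w 0.413 gf 30.3 t 6.2667 q [-0.14  0.57  1.4   0.    1.17 -1.49]
```

Emit:
servo_tool --commands '[[1,[0.003,-0.02,0],[0,0,0]],[1,[0.0035,-0.025,0],[0,0,0]],[1,[0.0035,-0.027,0],[0,0,0]],[1,[0.0035,-0.027,0],[0,0,0]],[1,[0.0035,-0.027,0],[0,0,0]],[1,[0.0035,-0.027,0],[0,0,0]],[1,[0.0035,-0.027,0],[0,0,0]],[1,[0.0035,-0.027,0],[0,0,0]],[1,[0.0035,-0.027,0],[0,0,0]],[1,[0.0035,-0.027,0],[0,0,0]]]'

```text
time_s: 7.1
eef_pos: [508.0, -214.4, 93.2]
ee_rot: [-0.001, 0.109, 0.994, 0.0]
force: [0.2, -0.5, -0.9]
grip_width: 0.412
grip_force: 30.3
```

Emit:
servo_tool --commands '[[1,[0.0035,-0.025,0],[0,0,0]],[1,[0.0035,-0.025,0.01],[0,0,0]],[1,[0.003,-0.022,0.02],[0,0,0]],[1,[0,0,0.02],[0,0,0]],[1,[0,0,0.02],[0,0,0]],[1,[0,0,0.02],[0,0,0]],[1,[0,0,0.015],[0,0,0]],[1,[0,0,0.005],[0,0,0]],[1,[0,0,0.002],[0,0,0]],[1,[0,0,0],[0,0,0]]]'

```text
time_s: 7.93
eef_pos: [483.7, -281.5, -17.9]
ee_rot: [-0.0, 0.109, 0.994, 0.0]
force: [0.6, -0.6, -0.3]
grip_width: 0.417
grip_force: 30.3
```

```bash
python3 d.py 484 -282 -27 -0.218
```

```text
pos [ 483.7 -281.5  -17.9] turn [ 0. -0. -0.] shift [-0.4 -0.4  9.1] F [ 0.6 -0.6 -0.3] w 0.417 gf 30.3 t 7.9333 q [-0.74  0.65  1.61  0.    0.88 -2.09]
```

Lower by 9 mm more, then release and raise; next call goes up and over towards the chunky remote.

Emit:
servo_tool --commands '[[1,[0,0,0.004],[0,0,0]],[1,[0,0,0.003],[0,0,0]],[1,[0,0,0.002],[0,0,0]],[1,[0,0,0],[0,0,0]]]'

```text
time_s: 8.27
eef_pos: [483.9, -281.7, -26.7]
ee_rot: [0.0, 0.109, 0.994, -0.0]
force: [0.6, 0.7, -1.6]
grip_width: 0.416
grip_force: 30.4
```

Emit:
servo_tool --commands '[[-0.3,[0,0,0],[0,0,0]],[-0.3,[0,0,0],[0,0,0]],[-0.3,[0,0,0],[0,0,0]],[-0.3,[0,0,0],[0,0,0]],[-0.3,[0,0,-0.02],[0,0,0]],[-1,[0,0,-0.03],[0,0,0]],[-1,[0,0,-0.03],[0,0,0]],[-1,[0,0,-0.03],[0,0,0]],[-1,[0,0,0],[0,0,0]]]'

```text
time_s: 9.02
eef_pos: [486.0, -283.5, 89.1]
ee_rot: [0.004, 0.109, 0.994, -0.003]
force: [-0.0, -0.7, 1.1]
grip_width: 1.002
grip_force: 0.0
```

```bash
python3 d.py 577 -61 85 -0.218; python3 - <<'E'
from h import *
c=shot('top'); save(c,'t2.png')
E
```

```text
pos [ 486.  -283.5   89.1] turn [-0.05  0.08  0.  ] shift [-40.7 236.9   4.1] F [-0.  -0.7  1.1] w 1.002 gf 0.0 t 9.0167 q [-0.74  0.5   1.54  0.    1.1  -2.09]
```

View pics/t2.png

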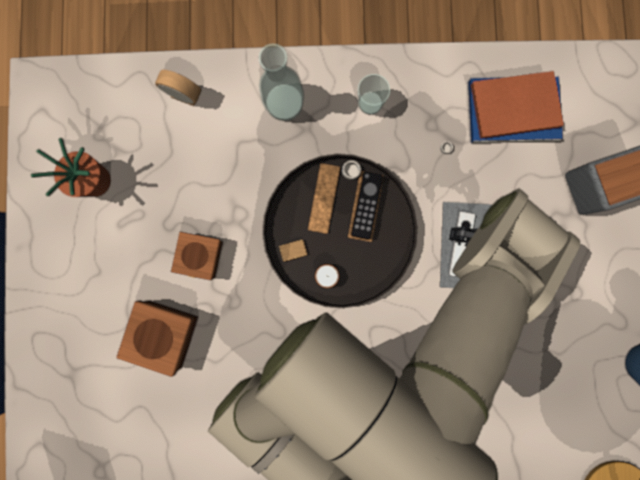

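The slim remote lies on the mat around (462,245), under the gripper. The narrow rest (325,198) is now clear, and the dish (351,170) and candle (327,276) haven't moved. Next is the chunky remote.

Emit:
servo_tool --commands '[[-1,[-0.0045,0.024,0],[0,0,0]],[-1,[-0.0045,0.0263,0],[0,0,0]],[-1,[-0.0045,0.0263,0],[0,0,0]],[-1,[-0.0045,0.0263,0],[0,0,0]],[-1,[-0.0045,0.0263,0],[0,0,0]],[-1,[-0.0045,0.0263,0],[0,0,0]],[-1,[-0.0045,0.0263,0],[0,0,0]],[-1,[-0.0045,0.0263,0],[0,0,0]],[-1,[-0.0045,0.0263,0],[0,0,0]],[-1,[0,0,0],[0,0,0]]]'

```text
time_s: 9.9
eef_pos: [574.5, -57.6, 82.1]
ee_rot: [-0.001, 0.107, 0.994, 0.001]
force: [-0.4, 1.1, -0.7]
grip_width: 1.003
grip_force: 0.0
```

```bash
python3 d.py 577 -61 -4 -0.218; python3 - <<'E'
from m import *
cork=((S>70)&(V>70)).astype(np.uint8)
comp(cork,(302,155,342,240),24.5,'rest_narrow')
E
```

```text
pos [574.5 -57.6  82.1] turn [ 0.01 -0.02  0.04] shift [-3.2 -2.8 86.1] F [-0.4  1.1 -0.7] w 1.003 gf 0.0 t 9.9 q [-0.3   0.54  1.49  0.    1.11 -1.66]
rest_narrow px [323.4 197.9] n 1437 rect c [598.4  30.8] size [ 54.2 160.8] ang -0.22 z [20.8 24.6 28.3]
```

Emit:
servo_tool --commands '[[-1,[-0.003,-0.0028,0.015],[0,0,0]],[-1,[0,0,0.02],[0,0,0]],[-1,[0,0,0.02],[0,0,0]],[-1,[0,0,0.015],[0,0,0]],[-1,[0,0,0.01],[0,0,0]],[-1,[0,0,0.004],[0,0,0]],[-1,[0,0,0],[0,0,0]],[0.2,[0,0,0],[0,0,0]],[0.2,[0,0,0],[0,0,0]],[0.2,[0,0,0],[0,0,0]]]' --squeeze 35

```text
time_s: 10.78
eef_pos: [576.8, -65.1, 0.1]
ee_rot: [0.001, 0.109, 0.994, -0.0]
force: [1.1, 0.7, 2.7]
grip_width: 0.608
grip_force: 2.1
```

Emit:
servo_tool --commands '[[1,[0,0,0],[0,0,0]],[1,[0,0,0],[0,0,0]],[1,[0,0,0],[0,0,0]],[1,[0,0,0],[0,0,0]]]'

```text
time_s: 11.12
eef_pos: [576.9, -65.0, 0.3]
ee_rot: [0.001, 0.109, 0.994, -0.0]
force: [-1.8, 1.7, 5.8]
grip_width: 0.53
grip_force: 37.3
```

Emit:
servo_tool --commands '[[1,[0,0,-0.005],[0,0,0]],[1,[0,0,-0.01],[0,0,0]],[1,[0,0,-0.015],[0,0,0]],[1,[0,0,-0.02],[0,0,0]],[1,[0,0,-0.02],[0,0,0]],[1,[0,0,-0.02],[0,0,0]],[1,[0,0,-0.01],[0,0,0]],[1,[0,0,0],[0,0,0]]]'

```text
time_s: 11.78
eef_pos: [577.4, -65.3, 101.9]
ee_rot: [0.002, 0.109, 0.994, -0.0]
force: [0.7, 0.4, -2.1]
grip_width: 0.529
grip_force: 36.5
```

```bash
python3 d.py 477 -371 95 -0.218; python3 - <<'E'
from m import *
cork=((S>70)&(V>70)).astype(np.uint8)
comp(((S>90)&(V>60)).astype(np.uint8),(345,170,390,250),24.5,'rest_wide')
comp(((S>90)&(V>60)).astype(np.uint8),(302,155,342,240),24.5,'rest_narrow')
comp(((V>110)&(S<60)).astype(np.uint8),(341,155,363,183),48,'dish')
E
```

```text
pos [577.4 -65.3 101.9] turn [-0.    0.04 -0.  ] shift [  31.9 -320.2    6.9] F [ 0.7  0.4 -2.1] w 0.529 gf 36.5 t 11.7833 q [-0.31  0.52  1.46 -0.    1.15 -1.67]
rest_wide px [356.5 203.3] n 40 rect c [584.4 -42.2] size [17.4 12.4] ang 1.078 z [ 19.1  24.9 150. ]
rest_narrow px [323.5 197.9] n 1495 rect c [599.2  33.4] size [ 49.8 161.1] ang -0.212 z [15.4 24.2 27.1]
dish px [354.6 168.9] n 322 rect c [659.8 -38.2] size [26.6 69.8] ang -0.305 z [433.7 441.  447.6]
```

Emit:
servo_tool --commands '[[1,[0.0027,-0.02,0],[0,0,0]],[1,[0.0027,-0.025,0],[0,0,0]],[1,[0.0027,-0.0275,0],[0,0,0]],[1,[0.0027,-0.0275,0],[0,0,0]],[1,[0.0027,-0.0275,0],[0,0,0]],[1,[0.0027,-0.0275,0],[0,0,0]],[1,[0.0027,-0.0275,0],[0,0,0]],[1,[0.0027,-0.0275,0],[0,0,0]],[1,[0.0027,-0.0275,0],[0,0,0]],[1,[0.0027,-0.0275,0],[0,0,0]]]'

```text
time_s: 12.67
eef_pos: [491.4, -318.5, 97.7]
ee_rot: [-0.001, 0.109, 0.994, 0.001]
force: [0.6, -0.5, -2.8]
grip_width: 0.531
grip_force: 36.5
```

Emit:
servo_tool --commands '[[1,[0.0027,-0.0275,0],[0,0,0]],[1,[0.002,-0.0275,0.01],[0,0,0]],[1,[0,0,0.02],[0,0,0]],[1,[0,0,0.02],[0,0,0]],[1,[0,0,0.02],[0,0,0]],[1,[0,0,0.02],[0,0,0]],[1,[0,0,0.015],[0,0,0]],[1,[0,0,0.003],[0,0,0]],[1,[0,0,0],[0,0,0]]]'

```text
time_s: 13.42
eef_pos: [475.3, -369.6, -10.5]
ee_rot: [-0.001, 0.109, 0.994, 0.001]
force: [1.0, -0.0, -0.6]
grip_width: 0.535
grip_force: 36.5
```

```bash
python3 d.py 477 -371 -21 -0.218; python3 - <<'E'
from m import *
comp(((S>90)&(V>60)).astype(np.uint8),(345,170,390,250),24.5,'rest_wide')
comp(((V>110)&(S<60)).astype(np.uint8),(341,155,363,183),48,'dish')
comp(((V>110)&(S<80)).astype(np.uint8),(310,258,345,290),60,'candle')
E
```

```text
pos [ 475.3 -369.6  -10.5] turn [ 0.02 -0.03 -0.  ] shift [-2.  -1.  10.5] F [ 1.  -0.  -0.6] w 0.535 gf 36.5 t 13.4167 q [-0.86  0.71  1.46 -0.    0.97 -2.21]
rest_wide px [365.4 206.2] n 1776 rect c [578.5 -62.3] size [ 59.4 161.1] ang -0.207 z [18.4 24.6 27.2]
dish px [351.5 169.6] n 235 rect c [658.3 -30.2] size [40.1 40.1] ang -0.818 z [16.8 21.6 40.9]
candle px [326.6 275.6] n 398 rect c [421.8  29.9] size [48.4 46.1] ang 1.547 z [50.4 53.4 55.7]
```

Emit:
servo_tool --commands '[[1,[0,0,0.005],[0,0,0]],[1,[0,0,0.003],[0,0,0]],[1,[0,0,0.0025],[0,0,0]],[1,[0,0,0],[0,0,0]],[-0.1,[0,0,0],[0,0,0]],[-0.2,[0,0,0],[0,0,0]],[-0.4,[0,0,0],[0,0,0]],[-0.4,[0,0,0],[0,0,0]],[-0.4,[0,0,0],[0,0,0]]]'

```text
time_s: 14.22
eef_pos: [476.3, -370.6, -19.0]
ee_rot: [0.0, 0.109, 0.994, -0.0]
force: [0.4, -0.5, 0.5]
grip_width: 0.701
grip_force: 0.0
```

Emit:
servo_tool --commands '[[-0.4,[0,0,-0.02],[0,0,0]],[-0.4,[0,0,-0.025],[0,0,0]],[-0.4,[0,0,-0.03],[0,0,0]],[-0.4,[0,0,-0.03],[0,0,0]],[-0.4,[0,0.015,-0.01],[0,0,0]],[-0.4,[0,0.025,0],[0,0,0]],[-0.4,[0,0.025,0],[0,0,0]],[-0.4,[0,0.025,0],[0,0,0]],[-0.4,[0,0.02,0],[0,0,0]],[-0.4,[0,0,0],[0,0,0]]]'

```text
time_s: 15.05
eef_pos: [500.5, -259.4, 95.6]
ee_rot: [-0.0, 0.107, 0.994, 0.001]
force: [0.4, 0.5, -0.4]
grip_width: 0.698
grip_force: 0.0
```

```bash
python3 d.py 659 -31 70 -0.21; python3 - <<'E'
from m import *
save(c,'t3.png')
E
```

```text
pos [ 500.5 -259.4   95.6] turn [ 0.01 -0.01 -0.05] shift [-107.5  256.4   25.6] F [ 0.4  0.5 -0.4] w 0.698 gf 0.0 t 15.05 q [-0.69  0.5   1.52  0.    1.13 -2.04]
```

View pics/t3.png

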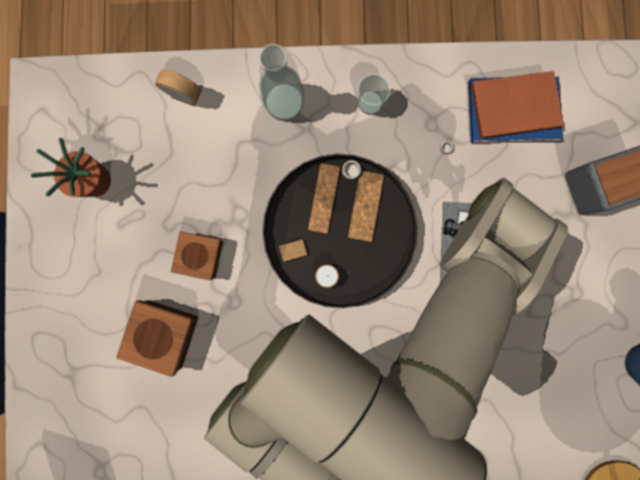

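Both rests are clear, at (324,198) and (366,206). The arm hides the mat for now. I go on to above the dish at (351,170), then check the mat.

Emit:
servo_tool --commands '[[-0.5,[-0.0098,0.02,0],[0,0,-0.05]],[-0.5,[-0.0098,0.0233,0],[0,0,0]],[-0.5,[-0.0098,0.0233,0],[0,0,0]],[-0.5,[-0.0098,0.0233,0],[0,0,0]],[-0.5,[-0.0098,0.0233,0],[0,0,0]],[-0.5,[-0.0098,0.0233,0],[0,0,0]],[-0.5,[-0.0098,0.0233,0],[0,0,0]],[-0.5,[-0.0098,0.0233,0],[0,0,0]],[-0.5,[-0.0098,0.0233,0],[0,0,0]],[-0.5,[-0.0098,0.0233,0],[0,0,0]]]'

```text
time_s: 15.93
eef_pos: [645.0, -59.2, 95.5]
ee_rot: [-0.0, 0.107, 0.994, -0.0]
force: [-0.2, -0.3, 0.8]
grip_width: 0.749
grip_force: 0.0
```

Emit:
servo_tool --commands '[[-0.5,[-0.0098,0.0233,0.01],[0,0,0]],[-0.5,[0,0,0.01],[0,0,0]],[-0.5,[0,0,0],[0,0,0]]]'

```text
time_s: 16.18
eef_pos: [658.0, -38.3, 73.0]
ee_rot: [-0.002, 0.106, 0.994, 0.0]
force: [-0.6, -0.6, -0.2]
grip_width: 0.751
grip_force: 0.0
```

```bash
python3 d.py 659 -31 -4 -0.21; python3 - <<'E'
from m import *
m=comp(((V>165)&(S<60)).astype(np.uint8),(440,202,520,292),17,'slim')
comp((V<60).astype(np.uint8),(440,202,520,292),29,'chunky')
s=shot('scene'); cv2.imwrite('pics/s4.png',np.vstack([cv2.resize(s['pixels'][180:320,130:400],(800,300)),cv2.resize(c['pixels'][140:310,260:540],(800,300))])[:,:,::-1])
E
```

```text
pos [658.  -38.3  73. ] turn [-0.   -0.04 -0.02] shift [ 0.6  7.3 77. ] F [-0.6 -0.6 -0.2] w 0.751 gf 0.0 t 16.1833 q [-0.24  0.72  1.2  -0.    1.22 -1.59]
slim px [503.2 202.6] n 79 rect c [ 576.6 -375.4] size [86.  7.] ang 1.547 z [-2.2  0.7  2.5]
chunky px [500.7 247.3] n 1094 rect c [ 476.3 -368.1] size [ 52.7 147.9] ang -0.22 z [16.2 28.5 31.7]
```

View pics/s4.png

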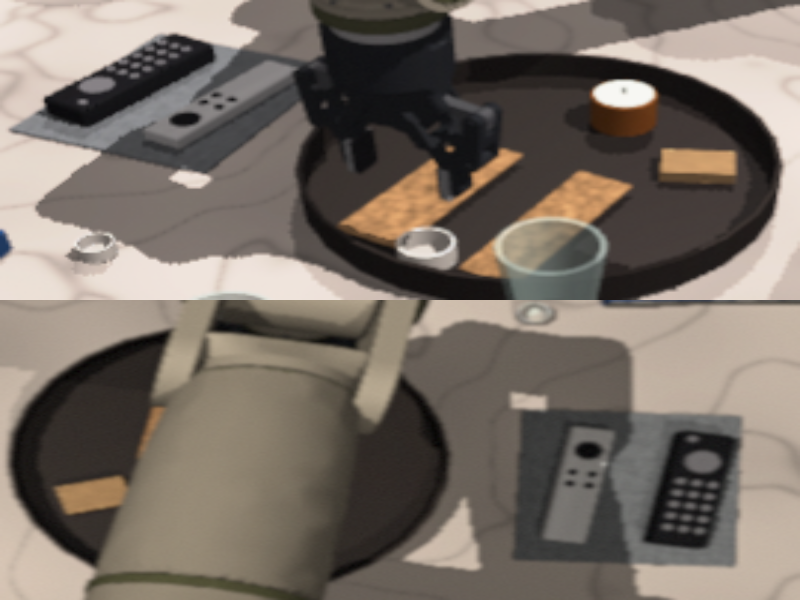

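Both remotes lie flat on the mat: slim at (579,485) and chunky at (690,490) in the lower half of the composite. The dish is at (427,245) in the upper half, with the open fingers above it. Now down to the dish.

Emit:
servo_tool --commands '[[-0.5,[0,0.007,0.01],[0,0,0]],[-0.5,[0,0,0.015],[0,0,0]],[-0.5,[0,0,0.015],[0,0,0]],[-0.5,[0,0,0.015],[0,0,0]],[-0.5,[0,0,0.01],[0,0,0]],[-0.5,[0,0,0.007],[0,0,0]],[-0.5,[0,0,0.003],[0,0,0]],[-0.5,[0,0,0],[0,0,0]],[-0.5,[0,0,0],[0,0,0]]]' --squeeze 20

```text
time_s: 17.03
eef_pos: [660.7, -32.0, 1.4]
ee_rot: [0.001, 0.106, 0.994, -0.0]
force: [-0.4, -0.1, -0.1]
grip_width: 0.754
grip_force: 0.0
```

```bash
python3 d.py 659 -31 -4 -0.21; python3 - <<'E'
from h import *
s=shot('scene'); cv2.imwrite('pics/s5.png',cv2.resize(s['pixels'][210:320,230:350],None,fx=5,fy=5,interpolation=2)[:,:,::-1])
E
```

```text
pos [660.7 -32.    1.4] turn [-0.    0.01 -0.03] shift [1.9 0.6 5.4] F [-0.4 -0.1 -0.1] w 0.754 gf 0.0 t 17.0333 q [-0.23  0.81  1.25 -0.    1.09 -1.58]
```

View pics/s5.png

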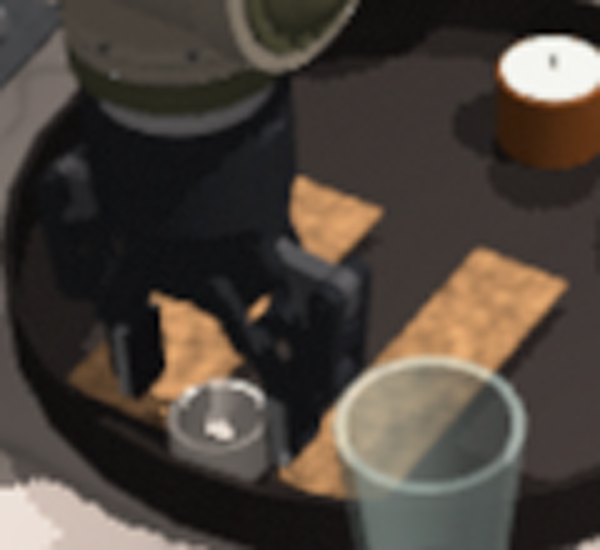

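The fingers straddle the dish: pads at (135,380) and (280,450), dish at (220,430). Lower slightly, close gently and lift.

Emit:
servo_tool --commands '[[-0.5,[0.001,0,0.005],[0,0,0]],[-0.3,[0,0,0],[0,0,0]],[-0.1,[0,0,0],[0,0,0]],[0.05,[0,0,0],[0,0,0]],[0.2,[0,0,0],[0,0,0]],[0.5,[0,0,0],[0,0,0]],[1,[0,0,0],[0,0,0]],[1,[0,0,0],[0,0,0]]]' --squeeze 20

```text
time_s: 17.75
eef_pos: [659.6, -31.2, -3.8]
ee_rot: [0.0, 0.106, 0.994, 0.0]
force: [-1.5, 4.8, 4.3]
grip_width: 0.464
grip_force: 20.4
```

Emit:
servo_tool --commands '[[1,[0,0,-0.003],[0,0,0]],[1,[0,0,-0.007],[0,0,0]],[1,[0,0,-0.012],[0,0,0]],[1,[0,0,-0.018],[0,0,0]],[1,[0,0,-0.02],[0,0,0]],[1,[0,0,-0.02],[0,0,0]],[1,[0,0,-0.02],[0,0,0]],[1,[0,0,-0.01],[0,0,0]],[1,[0,0,0],[0,0,0]]]'

```text
time_s: 18.5
eef_pos: [660.6, -32.3, 109.1]
ee_rot: [0.003, 0.106, 0.994, -0.001]
force: [0.9, -0.2, 0.0]
grip_width: 0.466
grip_force: 20.8
```

```bash
python3 d.py 472 323 104 -0.21; python3 - <<'E'
from h import *
s=shot('scene'); W=world(s); hsv=cv2.cvtColor(s['pixels'],cv2.COLOR_RGB2HSV)
m=(abs(W[...,0]-660)<40)&(abs(W[...,1]+31)<30)&(W[...,2]>100)&(W[...,2]<165)&(hsv[...,2]>100)&(hsv[...,1]<60)
print(m.sum(), [np.percentile(W[m][:,i],[2,50,98]).round(1) for i in range(3)] if m.sum() else '')
E
```

```text
pos [660.6 -32.3 109.1] turn [-0.01  0.05 -0.03] shift [258.5 308.2   5.1] F [ 0.9 -0.2  0. ] w 0.466 gf 20.8 t 18.5 q [-0.23  0.69  1.16 -0.    1.29 -1.58]
245 [array([645.9, 674.3, 685.2]), array([-48. , -34.1, -17.2]), array([130.5, 141.8, 153.9])]
```

Emit:
servo_tool --commands '[[1,[0.012,0.014,0],[0,0,0]],[1,[0.0162,0.0193,0],[0,0,0]],[1,[0.0162,0.0193,0],[0,0,0]],[1,[0.0162,0.0193,0],[0,0,0]],[1,[0.0162,0.0193,0],[0,0,0]],[1,[0.0162,0.0193,0],[0,0,0]],[1,[0.0162,0.0193,0],[0,0,0]],[1,[0.0162,0.0193,0],[0,0,0]],[1,[0.0162,0.0193,0],[0,0,0]],[1,[0.0162,0.0193,0],[0,0,0]]]'

```text
time_s: 19.38
eef_pos: [543.4, 185.9, 104.4]
ee_rot: [-0.001, 0.106, 0.994, -0.0]
force: [0.8, 1.1, 0.0]
grip_width: 0.46
grip_force: 20.8
```

Emit:
servo_tool --commands '[[1,[0.0162,0.0193,0],[0,0,0]],[1,[0.0162,0.0193,0],[0,0,0]],[1,[0.0162,0.0193,0],[0,0,0]],[1,[0.0162,0.0193,0],[0,0,0]],[1,[0.0162,0.0193,0],[0,0,0]],[1,[0.0162,0.0193,0],[0,0,0]],[1,[0,0,0],[0,0,0]]]'

```text
time_s: 19.97
eef_pos: [471.5, 321.6, 104.4]
ee_rot: [-0.001, 0.104, 0.995, -0.0]
force: [-0.0, 0.3, -0.5]
grip_width: 0.463
grip_force: 20.8
```

```bash
python3 d.py 472 323 30 -0.21
```

```text
pos [471.5 321.6 104.4] turn [-0.01 -0.02  0.01] shift [-0.2  1.5 74.4] F [-0.   0.3 -0.5] w 0.463 gf 20.8 t 19.9667 q [ 0.39  0.5   1.48  0.    1.16 -0.97]
```

Emit:
servo_tool --commands '[[1,[0,0.0015,0.015],[0,0,0]],[1,[0,0,0.02],[0,0,0]],[1,[0,0,0.018],[0,0,0]],[1,[0,0,0.012],[0,0,0]],[1,[0,0,0.004],[0,0,0]],[1,[0,0,0],[0,0,0]],[1,[0,0,0],[0,0,0]]]'

```text
time_s: 20.55
eef_pos: [474.1, 319.6, 36.1]
ee_rot: [-0.001, 0.106, 0.994, -0.001]
force: [-0.5, -2.0, 1.0]
grip_width: 0.462
grip_force: 22.2
```

```bash
python3 d.py 472 323 29.5 -0.21; python3 - <<'E'
from h import *
s=shot('scene'); cv2.imwrite('pics/s6.png',cv2.resize(s['pixels'][210:320,420:540],None,fx=5,fy=5,interpolation=2)[:,:,::-1])
W=world(s);hsv=cv2.cvtColor(s['pixels'],cv2.COLOR_RGB2HSV)
m=(abs(W[...,0]-472)<45)&(abs(W[...,1]-323)<30)&(W[...,2]>57)&(W[...,2]<110)&(hsv[...,2]>100)&(hsv[...,1]<60)
print(m.sum(), [np.percentile(W[m][:,i],[2,50,98]).round(1) for i in range(3)])
E
```

```text
pos [474.1 319.6  36.1] turn [-0.01 -0.01 -0.03] shift [2.8 2.9 6.6] F [-0.5 -2.   1. ] w 0.462 gf 22.2 t 20.55 q [ 0.39  0.59  1.54 -0.    1.01 -0.97]
81 [array([458.9, 463.6, 498.2]), array([308.3, 315. , 331.8]), array([59.6, 76.6, 82.8])]
```

View pics/s6.png

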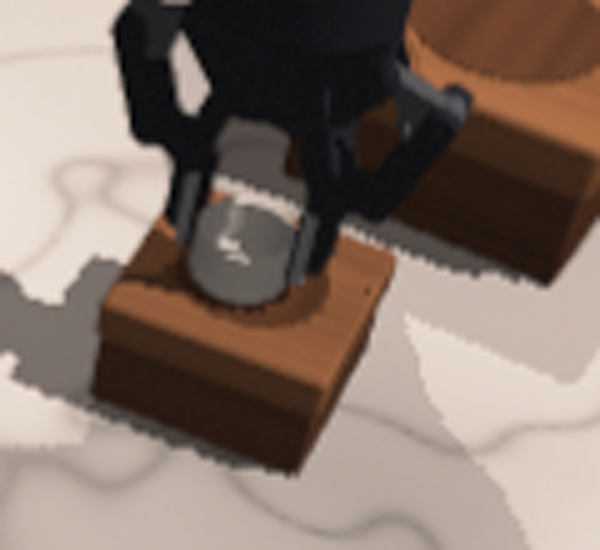

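The dish is held upright just above the small box's lid, at (245,260) in the crop. The inlaid disc shows to its right, at about (300,290), so I shift about 3 mm to the +y side while lowering, then release.

Emit:
servo_tool --commands '[[1,[0.002,0.003,0],[0,0,0]],[1,[0,0,0.003],[0,0,0]],[1,[0,0,0.002],[0,0,0]],[1,[0,0,0.0015],[0,0,0]],[1,[0,0,0],[0,0,0]],[1,[0,0,0],[0,0,0]]]'

```text
time_s: 21.1
eef_pos: [474.3, 323.7, 33.7]
ee_rot: [0.002, 0.106, 0.994, 0.0]
force: [-8.8, -8.2, 31.1]
grip_width: 0.462
grip_force: 26.8
```

```bash
python3 d.py 472 323 29.5 -0.21
```

```text
pos [474.3 323.7  33.7] turn [ 0.01  0.03 -0.02] shift [ 2.1 -1.1  4.2] F [-8.8 -8.2 31.1] w 0.462 gf 26.8 t 21.1 q [ 0.4   0.6   1.54 -0.    1.   -0.96]
```

It is in contact at 31 N. I ease up 2 mm, then open.

Emit:
servo_tool --commands '[[1,[0,0,-0.003],[0,0,0]],[1,[0,0,0],[0,0,0]],[1,[0,0,0],[0,0,0]]]'

```text
time_s: 21.35
eef_pos: [473.6, 324.0, 33.9]
ee_rot: [0.001, 0.106, 0.994, 0.0]
force: [-3.1, -0.3, 9.2]
grip_width: 0.46
grip_force: 25.1
```

Emit:
servo_tool --commands '[[0.05,[0,0,-0.001],[0,0,0]],[-0.05,[0,0,0],[0,0,0]],[-0.2,[0,0,0],[0,0,0]],[-0.4,[0,0,0],[0,0,0]],[-0.6,[0,0,0],[0,0,0]],[-0.6,[0,0,0],[0,0,0]],[-0.6,[0,0,-0.01],[0,0,0]],[-0.6,[0,0,-0.02],[0,0,0]],[-0.6,[0,0,-0.025],[0,0,0]],[-0.6,[0,0,-0.025],[0,0,0]]]'

```text
time_s: 22.18
eef_pos: [473.0, 323.7, 115.8]
ee_rot: [-0.0, 0.106, 0.994, -0.0]
force: [-0.6, 0.8, 0.5]
grip_width: 0.8
grip_force: 0.0
```

Emit:
servo_tool --commands '[[-0.6,[0,-0.025,-0.01],[0,0,0]],[-0.6,[0,-0.025,0],[0,0,0]],[-0.6,[0,-0.025,0],[0,0,0]],[-0.6,[0,-0.025,0],[0,0,0]],[-0.6,[0,-0.025,0],[0,0,0]],[-0.6,[0,-0.025,0],[0,0,0]],[-0.6,[0,-0.025,0],[0,0,0]],[-0.6,[0,-0.025,0],[0,0,0]],[-0.6,[0,-0.025,0],[0,0,0]]]'

```text
time_s: 22.93
eef_pos: [425.4, 102.7, 125.1]
ee_rot: [0.001, 0.106, 0.994, 0.0]
force: [-0.5, -0.3, 0.3]
grip_width: 0.798
grip_force: 0.0
```

```bash
python3 - <<'E'
from m import *
save(c,'t7.png')
comp(((V>105)&(S<70)).astype(np.uint8),(180,238,212,275),81,'dish')
m=comp(((Z>12)&(Z<40)&(V<110)).astype(np.uint8),(483,200,525,295),29,'chunky')
mm=((S<45)&(V>90)&(Z>10)).astype(np.uint8); comp(mm,(440,200,485,292),17,'slim')
cv2.imwrite('pics/c7.png',np.hstack([cv2.resize(c['pixels'][225:285,165:235],(400,343)),cv2.resize(c['pixels'][195:295,430:530],(343,343))])[:,:,::-1])
E
python3 d.py 484 -281 85 -0.218
```

```text
dish px [192.7 255. ] n 222 rect c [473.6 322.5] size [39.7 39.2] ang 1.547 z [56.9 62.  82.3]
chunky px [500.9 246.9] n 1395 rect c [ 476.1 -366.7] size [ 50.7 150.6] ang -0.213 z [24.7 29.2 32. ]
slim px [461.5 245.3] n 988 rect c [ 485.3 -281.2] size [ 37.8 150.2] ang -0.208 z [14.2 17.1 20. ]
pos [424.8 100.  124.9] turn [-0.01  0.    0.04] shift [-140.1 -359.1   39.9] F [ 0.6 -1.3 -0.1] w 0.799 gf 0.0 t 22.9833 q [-0.04  0.2   1.86 -0.    1.08 -1.39]
```

View pics/c7.png

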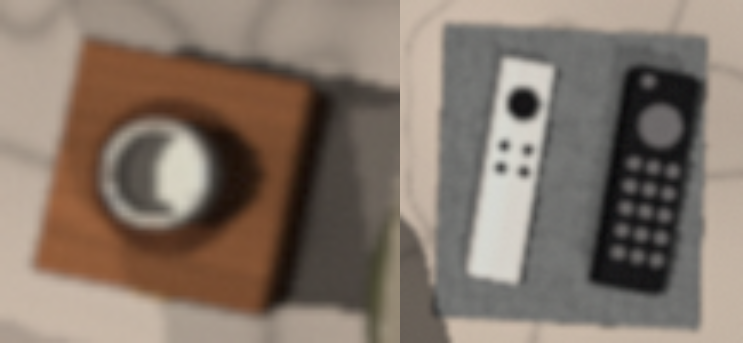

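The dish stands within 2 mm of the lid's centre (left half, (155,173)). The mat (right half) shows slim at (512,170) and chunky at (647,180), both flat. Now I return the slim remote.

Emit:
servo_tool --commands '[[-0.4,[-0.008,-0.02,0],[0,0,0]],[-0.4,[-0.0095,-0.0245,0],[0,0,0]],[-0.4,[-0.0095,-0.0245,0],[0,0,0]],[-0.4,[-0.0095,-0.0245,0],[0,0,0]],[-0.4,[-0.0095,-0.0245,0],[0,0,0]],[-0.4,[-0.0095,-0.0245,0],[0,0,0]],[-0.4,[-0.0095,-0.0245,0],[0,0,0]],[-0.4,[-0.0095,-0.0245,0],[0,0,0]],[-0.4,[-0.0095,-0.0245,0],[0,0,0]],[-0.4,[-0.0095,-0.0245,0],[0,0,0]]]'

```text
time_s: 23.82
eef_pos: [466.4, -152.4, 125.1]
ee_rot: [0.0, 0.106, 0.994, -0.0]
force: [0.6, 0.3, 0.2]
grip_width: 0.7
grip_force: 0.0
```

Emit:
servo_tool --commands '[[-0.4,[-0.0095,-0.0245,0],[0,0,0]],[-0.4,[-0.0095,-0.0245,0],[0,0,0]],[-0.4,[-0.0095,-0.0245,0.01],[0,0,0]],[-0.4,[-0.0095,-0.0245,0.02],[0,0,0]],[-0.4,[-0.0085,-0.0205,0.02],[0,0,0]],[-0.4,[0,0,0.02],[0,0,0]],[-0.4,[0,0,0],[0,0,0]]]'

```text
time_s: 24.4
eef_pos: [485.1, -276.3, 51.3]
ee_rot: [-0.002, 0.107, 0.994, 0.002]
force: [0.4, 1.4, -1.8]
grip_width: 0.703
grip_force: 0.0
```

```bash
python3 d.py 485 -281 -26 -0.21
```

```text
pos [ 485.1 -276.3   51.3] turn [ 0.03 -0.05 -0.04] shift [-0.9 -4.6 77.3] F [ 0.4  1.4 -1.8] w 0.703 gf 0.0 t 24.4 q [-0.73  0.55  1.57 -0.    1.03 -2.08]
```

Emit:
servo_tool --commands '[[-0.4,[-0.001,-0.003,0.015],[0,0,0]],[-0.4,[0,0,0.02],[0,0,0]],[-0.4,[0,0,0.018],[0,0,0]],[-0.4,[0,0,0.012],[0,0,0]],[-0.4,[0,0,0.005],[0,0,0]],[-0.4,[0,0,0.003],[0,0,0]],[-0.4,[0,0,0],[0,0,0]],[-0.4,[0,0,0],[0,0,0]]]' --squeeze 30

```text
time_s: 25.07
eef_pos: [487.5, -280.1, -17.7]
ee_rot: [0.001, 0.106, 0.994, -0.0]
force: [0.8, -0.6, 0.3]
grip_width: 0.701
grip_force: 0.0
```

```bash
python3 d.py 485 -281 -26 -0.21
```

```text
pos [ 487.5 -280.1  -17.7] turn [-0.01  0.01 -0.03] shift [ 2.3 -1.4  8.3] F [ 0.8 -0.6  0.3] w 0.701 gf 0.0 t 25.0667 q [-0.73  0.66  1.6  -0.    0.88 -2.09]
```

Emit:
servo_tool --commands '[[-0.4,[0.002,-0.0014,0.005],[0,0,0]],[-0.4,[0,0,0.003],[0,0,0]],[-0.1,[0,0,0],[0,0,0]],[0.3,[0,0,0],[0,0,0]],[1,[0,0,0],[0,0,0]],[1,[0,0,0],[0,0,0]],[1,[0,0,0],[0,0,0]],[1,[0,0,0],[0,0,0]]]'

```text
time_s: 25.73
eef_pos: [484.9, -280.8, -26.6]
ee_rot: [0.0, 0.106, 0.994, -0.0]
force: [-0.3, 0.3, 1.2]
grip_width: 0.408
grip_force: 31.3
```

Emit:
servo_tool --commands '[[1,[0,0,-0.005],[0,0,0]],[1,[0,0,-0.01],[0,0,0]],[1,[0,0,-0.015],[0,0,0]],[1,[0,0,-0.02],[0,0,0]],[1,[0,0,-0.02],[0,0,0]],[1,[0,0,-0.02],[0,0,0]],[1,[0,0,-0.02],[0,0,0]],[1,[0,0,-0.015],[0,0,0]],[1,[0,0,0],[0,0,0]]]'

```text
time_s: 26.48
eef_pos: [486.1, -281.8, 102.2]
ee_rot: [0.003, 0.106, 0.994, -0.002]
force: [0.8, 0.5, -1.1]
grip_width: 0.411
grip_force: 31.1
```

```bash
python3 d.py 599 33 95 -0.21
```

```text
pos [ 486.1 -281.8  102.2] turn [-0.03  0.05 -0.03] shift [-44.8 331.4   7.2] F [ 0.8  0.5 -1.1] w 0.411 gf 31.1 t 26.4833 q [-0.73  0.48  1.52  0.    1.13 -2.09]
```

Emit:
servo_tool --commands '[[1,[-0.0034,0.02,0],[0,0,0]],[1,[-0.0034,0.025,0],[0,0,0]],[1,[-0.0034,0.026,0],[0,0,0]],[1,[-0.0034,0.026,0],[0,0,0]],[1,[-0.0034,0.026,0],[0,0,0]],[1,[-0.0034,0.026,0],[0,0,0]],[1,[-0.0034,0.026,0],[0,0,0]],[1,[-0.0034,0.026,0],[0,0,0]],[1,[-0.0034,0.026,0],[0,0,0]],[1,[-0.0034,0.026,0],[0,0,0]]]'

```text
time_s: 27.32
eef_pos: [571.3, -39.2, 97.7]
ee_rot: [-0.001, 0.106, 0.994, 0.0]
force: [0.8, 0.1, -0.8]
grip_width: 0.41
grip_force: 31.1
```

Emit:
servo_tool --commands '[[1,[-0.0034,0.026,0],[0,0,0]],[1,[-0.0034,0.026,0],[0,0,0]],[1,[-0.003,0.0245,0.005],[0,0,0]],[1,[0,0,0.015],[0,0,0]],[1,[0,0,0.02],[0,0,0]],[1,[0,0,0.02],[0,0,0]],[1,[0,0,0.02],[0,0,0]],[1,[0,0,0.01],[0,0,0]],[1,[0,0,0],[0,0,0]],[1,[0,0,0],[0,0,0]]]'

```text
time_s: 28.15
eef_pos: [597.2, 32.0, 8.4]
ee_rot: [-0.0, 0.106, 0.994, 0.0]
force: [-0.1, 0.4, -0.1]
grip_width: 0.413
grip_force: 31.1
```

```bash
python3 d.py 599 33 -5 -0.21
```

```text
pos [597.2  32.    8.4] turn [-0.   -0.   -0.03] shift [-1.6  1.3 13.4] F [-0.1  0.4 -0.1] w 0.413 gf 31.1 t 28.15 q [-0.14  0.68  1.47 -0.    0.99 -1.5 ]
```

Emit:
servo_tool --commands '[[1,[-0.0016,0.001,0.005],[0,0,0]],[1,[0,0,0.004],[0,0,0]],[1,[0,0,0.003],[0,0,0]],[1,[0,0,0.001],[0,0,0]],[1,[0,0,0],[0,0,0]],[1,[0,0,0],[0,0,0]]]'

```text
time_s: 28.65
eef_pos: [599.1, 32.7, -4.5]
ee_rot: [0.0, 0.106, 0.994, -0.0]
force: [-0.1, -0.7, -1.2]
grip_width: 0.411
grip_force: 31.2
```

Emit:
servo_tool --commands '[[0.1,[0,0,0.0005],[0,0,0]],[-0.1,[0,0,0],[0,0,0]],[-0.3,[0,0,0],[0,0,0]],[-0.3,[0,0,0],[0,0,0]],[-0.3,[0,0,0],[0,0,0]],[-0.3,[0,0,-0.02],[0,0,0]],[-0.4,[0,0,-0.03],[0,0,0]],[-0.5,[0,0,-0.03],[0,0,0]],[-0.5,[0,0,-0.02],[0,0,0]],[-0.5,[0,0,0],[0,0,0]]]'

```text
time_s: 29.48
eef_pos: [601.2, 32.5, 99.6]
ee_rot: [0.004, 0.106, 0.994, -0.0]
force: [0.0, 1.1, -0.8]
grip_width: 0.748
grip_force: 0.0
```

```bash
python3 d.py 476 -367 90 -0.215
```

```text
pos [601.2  32.5  99.6] turn [0.01 0.08 0.02] shift [  37.1 -417.     9.6] F [ 0.   1.1 -0.8] w 0.748 gf 0.0 t 29.4833 q [-0.14  0.57  1.39 -0.    1.17 -1.5 ]
```

Emit:
servo_tool --commands '[[-0.5,[0.0024,-0.0278,0],[0,0,0]],[-0.5,[0.0024,-0.0278,0],[0,0,0]],[-0.5,[0.0024,-0.0278,0],[0,0,0]],[-0.5,[0.0024,-0.0278,0],[0,0,0]],[-0.5,[0.0024,-0.0278,0],[0,0,0]],[-0.5,[0.0024,-0.0278,0],[0,0,0]],[-0.5,[0.0024,-0.0278,0],[0,0,0]],[-0.5,[0.0024,-0.0278,0],[0,0,0]],[-0.5,[0.0024,-0.0278,0],[0,0,0]],[-0.5,[0.0024,-0.0278,0],[0,0,0]]]'

```text
time_s: 30.32
eef_pos: [516.0, -235.1, 94.1]
ee_rot: [-0.0, 0.106, 0.994, 0.0]
force: [0.7, -0.1, -0.2]
grip_width: 0.749
grip_force: 0.0
```

Emit:
servo_tool --commands '[[-0.6,[0.0024,-0.0278,0],[0,0,0]],[-0.6,[0.0024,-0.0278,0],[0,0,0]],[-0.6,[0.0024,-0.0278,0],[0,0,0]],[-0.6,[0.0024,-0.0278,0],[0,0,0]],[-0.6,[0.0024,-0.0278,0.01],[0,0,0]],[-0.6,[0,0,0.02],[0,0,0]],[-0.6,[0,0,0.02],[0,0,0]],[-0.6,[0,0,0],[0,0,0]],[-0.6,[0,0,0],[0,0,0]]]'

```text
time_s: 31.07
eef_pos: [475.3, -366.8, 44.0]
ee_rot: [-0.001, 0.106, 0.994, 0.001]
force: [0.2, -0.2, 1.6]
grip_width: 0.798
grip_force: 0.0
```

```bash
python3 d.py 476 -367 -20 -0.215; python3 - <<'E'
from m import *
mm=((S<60)&(V>120)&(Z>28)).astype(np.uint8); comp(mm,(300,155,340,240),38.5,'slim')
comp(((V>105)&(S<70)).astype(np.uint8),(180,238,212,275),81,'dish')
E
```

```text
pos [ 475.3 -366.8   44. ] turn [ 0.01 -0.02  0.02] shift [-0.7 -0.1 64. ] F [ 0.2 -0.2  1.6] w 0.798 gf 0.0 t 31.0667 q [-0.85  0.64  1.44  0.    1.07 -2.21]
slim px [323.5 198.5] n 943 rect c [599.4  32.4] size [ 36.2 150.2] ang -0.21 z [35.8 38.3 41. ]
dish px [192.4 254.7] n 263 rect c [473.6 323.5] size [41.8 39.2] ang 1.547 z [57.1 61.8 82.1]
```

The slim remote is squarely on its rest, at (599,32). Now the chunky one.

Emit:
servo_tool --commands '[[-0.6,[0,0,0.015],[0,0,0]],[-0.6,[0,0,0.02],[0,0,0]],[-0.6,[0,0,0.015],[0,0,0]],[-0.6,[0,0,0.008],[0,0,0]],[-0.6,[0,0,0.003],[0,0,0]],[-0.6,[0,0,0],[0,0,0]],[-0.3,[0,0,0],[0,0,0]],[0,[0,0,0],[0,0,0]],[0.5,[0,0,0],[0,0,0]],[1,[0,0,0],[0,0,0]]]' --squeeze 35

```text
time_s: 31.95
eef_pos: [476.4, -368.1, -14.6]
ee_rot: [0.001, 0.106, 0.994, -0.001]
force: [-0.2, 0.1, 5.5]
grip_width: 0.528
grip_force: 37.0
```

Emit:
servo_tool --commands '[[1,[0,0,0],[0,0,0]],[1,[0,0,0],[0,0,0]],[1,[0,0,0],[0,0,0]]]'

```text
time_s: 32.2
eef_pos: [476.4, -368.2, -14.6]
ee_rot: [0.001, 0.106, 0.994, -0.001]
force: [-0.8, 0.2, 5.8]
grip_width: 0.53
grip_force: 37.0
```

Emit:
servo_tool --commands '[[1,[0,0,-0.005],[0,0,0]],[1,[0,0,-0.01],[0,0,0]],[1,[0,0,-0.015],[0,0,0]],[1,[0,0,-0.02],[0,0,0]],[1,[0,0,-0.02],[0,0,0]],[1,[0,0,-0.02],[0,0,0]],[1,[0,0,-0.02],[0,0,0]],[1,[0,0,-0.015],[0,0,0]],[1,[0,0,0],[0,0,0]]]'

```text
time_s: 32.95
eef_pos: [476.8, -368.3, 112.8]
ee_rot: [0.002, 0.106, 0.994, -0.002]
force: [-1.2, -0.8, -1.2]
grip_width: 0.533
grip_force: 36.3
```

```bash
python3 d.py 578 -62.5 95 -0.212
```

```text
pos [ 476.8 -368.3  112.8] turn [-0.03  0.05 -0.01] shift [-34.6 320.2  17.8] F [-1.2 -0.8 -1.2] w 0.533 gf 36.3 t 32.95 q [-0.85  0.56  1.38  0.    1.2  -2.21]
```

Emit:
servo_tool --commands '[[1,[-0.0028,0.02,0],[0,0,0]],[1,[-0.0028,0.025,0],[0,0,0]],[1,[-0.0028,0.0275,0],[0,0,0]],[1,[-0.0028,0.0275,0],[0,0,0]],[1,[-0.0028,0.0275,0],[0,0,0]],[1,[-0.0028,0.0275,0],[0,0,0]],[1,[-0.0028,0.0275,0],[0,0,0]],[1,[-0.0028,0.0275,0],[0,0,0]],[1,[-0.0028,0.0275,0],[0,0,0]],[1,[-0.0028,0.0275,0],[0,0,0]]]'

```text
time_s: 33.78
eef_pos: [558.8, -112.6, 108.1]
ee_rot: [-0.001, 0.106, 0.994, 0.0]
force: [-0.1, 0.2, -2.1]
grip_width: 0.53
grip_force: 36.3
```

Emit:
servo_tool --commands '[[1,[-0.0028,0.0275,0],[0,0,0]],[1,[-0.0028,0.0275,0.005],[0,0,0]],[1,[0,0,0.015],[0,0,0]],[1,[0,0,0.02],[0,0,0]],[1,[0,0,0.02],[0,0,0]],[1,[0,0,0.02],[0,0,0]],[1,[0,0,0.01],[0,0,0]],[1,[0,0,0],[0,0,0]],[1,[0,0,0],[0,0,0]]]'

```text
time_s: 34.53
eef_pos: [576.1, -61.6, 18.9]
ee_rot: [-0.0, 0.106, 0.994, 0.0]
force: [0.5, 0.4, -2.2]
grip_width: 0.527
grip_force: 36.4
```

```bash
python3 d.py 578 -62.5 6 -0.212
```

```text
pos [576.1 -61.6  18.9] turn [ 0.   -0.   -0.01] shift [-2.1 -0.5 12.9] F [ 0.5  0.4 -2.2] w 0.527 gf 36.4 t 34.5333 q [-0.31  0.63  1.53  0.    0.98 -1.67]
```

Emit:
servo_tool --commands '[[1,[-0.002,0,0.005],[0,0,0]],[1,[0,0,0.003],[0,0,0]],[1,[0,0,0.002],[0,0,0]],[1,[0,0,0.001],[0,0,0]],[1,[0,0,0],[0,0,0]]]'

```text
time_s: 34.95
eef_pos: [578.1, -62.0, 7.8]
ee_rot: [0.0, 0.106, 0.994, -0.0]
force: [0.0, 0.1, -1.8]
grip_width: 0.526
grip_force: 36.5
```

Still no contact; lower in small steps.

Emit:
servo_tool --commands '[[1,[0,0,0.001],[0,0,0]],[1,[0,0,0.001],[0,0,0]],[1,[0,0,0],[0,0,0]],[1,[0,0,0],[0,0,0]]]'

```text
time_s: 35.28
eef_pos: [578.3, -62.1, 6.9]
ee_rot: [0.0, 0.106, 0.994, -0.0]
force: [-3.0, 1.1, 6.5]
grip_width: 0.529
grip_force: 37.4
```

Contact. Release, raise and move clear.

Emit:
servo_tool --commands '[[-0.1,[0,0,0],[0,0,0]],[-0.3,[0,0,0],[0,0,0]],[-0.5,[0,0,0],[0,0,0]],[-0.5,[0,0,0],[0,0,0]],[-0.5,[0,0,0],[0,0,0]],[-0.5,[0,0,-0.02],[0,0,0]],[-0.5,[0,0,-0.03],[0,0,0]],[-0.5,[0,0,-0.03],[0,0,0]],[-0.5,[0,0,-0.03],[0,0,0]],[-0.5,[0,0,0],[0,0,0]]]'

```text
time_s: 36.12
eef_pos: [580.8, -62.8, 121.8]
ee_rot: [0.005, 0.106, 0.994, -0.001]
force: [1.6, 0.4, 1.0]
grip_width: 0.75
grip_force: 0.0
```

Emit:
servo_tool --commands '[[-0.5,[0.002,-0.027,-0.005],[0,0,0]],[-0.5,[0.002,-0.027,-0.005],[0,0,0]],[-0.5,[0.002,-0.027,0],[0,0,0]],[-0.5,[0.002,-0.027,0],[0,0,0]],[-0.5,[0.002,-0.027,0],[0,0,0]],[-0.5,[0.002,-0.027,0],[0,0,0]],[-0.5,[0.002,-0.027,0],[0,0,0]],[-0.5,[0.002,-0.027,0],[0,0,0]],[-0.5,[0.002,-0.02,0],[0,0,0]],[-0.5,[0,0,0],[0,0,0]]]'

```text
time_s: 36.95
eef_pos: [509.4, -292.1, 125.2]
ee_rot: [-0.0, 0.108, 0.994, -0.0]
force: [-0.6, -0.1, -0.1]
grip_width: 0.748
grip_force: 0.0
```

```bash
python3 - <<'E'
from m import *
comp(((S<60)&(V>120)&(Z>28)).astype(np.uint8),(300,155,340,240),38.5,'slim')
comp((Z>40).astype(np.uint8),(345,165,392,245),50.5,'chunky')
comp(((V>105)&(S<70)).astype(np.uint8),(180,238,212,275),81,'dish')
comp(((V>110)&(S<80)).astype(np.uint8),(310,258,345,290),60,'candle')
save(c,'t9.png')
E
```

```text
slim px [323.4 198.6] n 943 rect c [599.5  32.3] size [ 36.6 150. ] ang -0.212 z [35.8 38.6 41.2]
chunky px [366.  204.4] n 1366 rect c [578.4 -61.3] size [ 46.1 149.7] ang -0.216 z [47.9 50.8 53.4]
dish px [192.3 254.7] n 265 rect c [473.6 323.5] size [41.8 39.2] ang 1.547 z [57.  61.7 81.8]
candle px [326.6 275.6] n 398 rect c [421.8  29.9] size [48.4 46.1] ang 1.547 z [50.5 53.2 56.1]
```

View pics/t9.png

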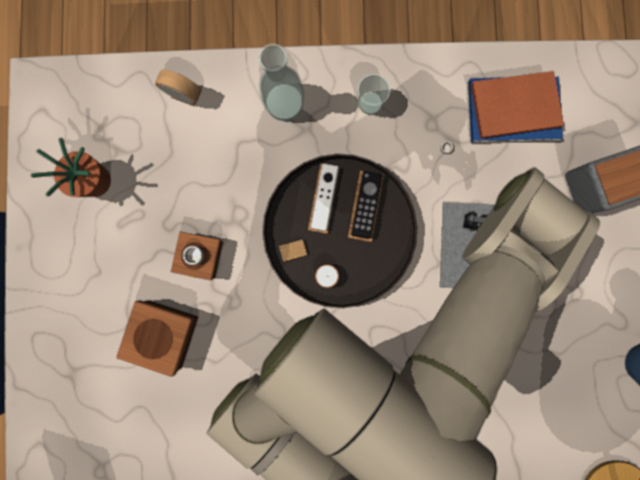

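Slim (323,198) and chunky (366,204) are on their rests, the dish (193,255) is on the small box's lid, the candle (327,276) is unmoved and the gripper is clear over the mat. Handing in.

```bash
python3 -c "
from rig import *
print(finish_job())"
```

```text
the job is handed in; nothing more can be done
None
```

The job is handed in at about 37 s of robot time: by my last measurements the dish is about 2 mm from the lid's centre, both remotes are squarely on their own rests to within about 2 mm, and the candle has not moved; no verdict was returned.

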